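# Clip the wind marker under the spring finger

## Robot

A 6-joint arm with a two-finger parallel gripper is mounted at the origin on the work surface. World frame = base frame: x ahead of the robot, y to its left, z up, the work surface at z = 0. Lengths are in m, angles in degrees, forces in N, time in s.
With the tool pointing down it reaches from about 0.3 to 0.75 m from the base axis. Payload 8.5 kg.
Tool frame: the origin (TCP) lies on the centre line of the jaws, within the pads' length; the fingertips stand 14 mm ahead of it and the grasp point (between the pads) lies 5 mm behind it; z points along the fingers, x is the direction in which the jaws open and shut, and the axes are right-handed (so a half turn about z gives the same grasp; the last joint's range is limited). The gripper opens to 85 mm and grips with 20 to 120 N. Pads are 22 mm wide; open, the fingers measure 114 mm over their backs; the gripper's body (76 mm by 85 mm) begins 54 mm behind the grasp point. The pads swing forward as they close: fully open they stand 13 mm farther back than shut.
Start: joints at [-80.289, 21.807, 74.336, -0, 83.858, -12.336], TCP at [0.206, -0.51, 0.245] pointing down, gripper open.
Joint ranges: [-178.18, 178.18], [-50.72, 133.34], [12.68, 142.11], [-81.47, 261.47], [9.98, 163.14], [-165.26, 165.26]. Speed limits (degrees/s): [136.94, 136.94, 180, 180, 180, 180].

## Interface

Orientations are given as a 3x3 rotation matrix whose columns are the frame's x, y, z axes.
In Python, from rig import * gives the robot as it stands.
- The arm moves only by the shell command python3 -m crank 'ROWS' [FORCE]. ROWS is JSON, one flat list of numbers, 7 for each row, row after row: the turn, a rotation vector about the world's x, y, z in rad, then the shift along the world's x, y, z in m, then the opening in per cent of the stroke, from 0 (shut) to 100 (fully open). A call has 1 to 20 rows; each row shifts and turns the commanded pose from where the row before left it; what a row does not reach is not made up. A row lasts 1/10 s, in which the tool goes at most 50 mm and 8.59 degrees, less where a joint would pass 70% of its speed; a pose out of reach is approached as far as the arm can. A call is refused whole if a number of a shift passes 0.05 or a number of a turn 0.15, either way. A call with a gripper value outside its range is refused whole. The fingers move at their own pace and stop on an object; FORCE is the grip in N (left out, the last holds). Time passes only in rows, so rows that do not move let the fingers close. It gives the time, the measured TCP pose, the force and the opening at its end, in the units of the state.
- observe(): the state, without advancing time (a new reading comes with each control period).
- get_image(name): name is "side" or "top" or "wrist"; returns a dict with "frame" (420x560x3 uint8, red, green, blue), "fov_y" (degrees; the focal length in pixels is half the picture's height over the tangent of half this angle, whatever the lens; pixels are square), "cx", "cy" (the principal point, pixels), "world_to_cam" (4x4, takes a point from world to camera coordinates). Camera axes: x right, y up, looking along -z (the intrinsics and any distortion apply to the point x, -y, -z); pixel columns grow to the right and rows downward; lengths in m; the calibration is good to about 2 mm. A picture is of the moment at which its call begins. There is no depth.
- close_job(): hands the job in, once; it reports no verdict.
The state is a dict: "time_s": time; "q": joint angles; "qvel": joint speeds; "joint_efforts": joint torques, N m; "position": TCP position; "tool_rot": TCP orientation; "ft_force": force on the tool from outside, world axes, zero at the start; "wrist_torque": the same for the moment, N m; "grip_width": finger opening in m.
Only numpy, scipy, OpenCV 4.12 (cv2) and the standard library are available. Lean on these libraries where they do the work, as an engineer would, in place of code of your own. Each camera call takes 0.05 s, during which the arm holds its last target. There are 200 camera calls.

## Task

Put the eight-sided brass wind marker in the empty spring clip at the table's edge, dish up: lay it flat on the clip's plate, ease it along under the sprung finger, which it pushes up, until the finger's tip drops into the dish in its middle, and let go so that the finger alone holds it down on the plate. Work gently, without ramming the clip or its stop, and leave everything else on the table where it is.

Things in the scene. Friction and masses are not known exactly. Their poses are not given: they have to be found in the camera images.
- marker: The wind marker: an eight-sided brass disc, 44 mm across its flats (eight upright flat sides, each 18 mm long), 10 mm thick, 110 g give or take, lying flat with its dished face up. In the middle of its top is an eight-sided dish, 12 mm across flats and 3.5 mm deep, flat-floored. Origin: centre of its underside; z up; x points square to one of its flats (so flats lie every 45 degrees from x).
- clip: The empty chrome spring clip, clamped immovably on the far table edge. Origin: underside of its seat plate, below where the finger's tip stands when the carriage is at mid-setting; z up, x along the plate away from its bare front end (the way the marker is slid in), y across. Plate 3 mm thick, 40 mm wide, from x -100 mm (round end) to +108. Nothing within 60 mm beside it but low things.
- clip_front (a point): Point on the plate's top face, on its middle line, 76 mm before the clip's origin, axes as the clip: here the marker can be laid flat on the bare plate clear of the finger's lip, for any setting of the carriage.
- clip_seat (a point): Point on the plate's top face right above the clip's origin. The finger, its hinge and the stop ride together on a carriage locked in a slot somewhere within 15 mm either way of mid-setting along x. That setting is NOT measured by any of these poses: find finger and stop by feel or sight. The carriage does not give.
- guide: Two thin fixed guide strips on the clip's plate, 7 mm high over the glass, from 41 to 107 mm beyond the clip's origin; origin and axes are the clip's own. They carry the carriage with stop and finger, but do not tell where it stands.
- clip_stop (a point): Where the stop is at mid-setting (at plate-top height): two upright tabs, 12 mm high over the plate, 9 mm wide, 12.5 mm either side of the middle, their faces square to x. The true stop is up to 15 mm off along x with the carriage. A marker with one flat against both tabs has its dish right under the finger's tip. Hinge parts behind rise to 24 mm over the glass.
- finger (a joint): Angle of the sprung finger, rad: 0 = tip on the bare plate, grows as it is pushed up (to 1.0). Its tip (62 mm from the hinge) bears down with about 2.5 N throughout. Reads 0.15 to 0.16 with the tip on the rim of a marker lying on the plate, 0.09 to 0.11 with the tip on the dish's floor. Wedging it up by pushing the marker flat along the plate under the lip takes about 2 to 6 N when done slowly.
- finger_pin (a point): The finger's hinge at mid-setting, 62 mm beyond the clip's origin, 13 mm over the plate. The finger is a bent chrome rod, 6 mm thick, on the middle line: from the hinge towards the robot, down to a rounded tip, then up as a lip at 25 degrees that ends 31 mm before the tip with about 16 mm of room under it. Raised by the marker, the lip reaches some 40 mm over the plate.
- stick_clip: A second clip of the same make on the same edge, already pinching three pale bamboo counting sticks (10 mm wide, about 130 mm long, pointing to the robot). Fixed; not to be used. Origin and axes as for the clip.
- saucer: Porcelain saucer, 110 mm across, 18 mm high. Origin: centre of its underside. Bystander.
- dealer_disc: Plain round brass disc with no dish, 36 mm across, 6 mm thick. Origin: centre of its underside. Bystander.
- chip_box: Red lacquer chip box, closed, 134 x 104 mm, 65 mm high to its knob. Origin: centre of its underside. Bystander.
- die_a: A die, 18 mm cube. Origin: centre of its underside as built. Bystander.
- die_b: Another die, 18 mm cube. Bystander.
- tile: A mahjong tile lying on its back, 26 x 36 mm, 20 mm thick. Origin: centre of its underside. Bystander.
- teacup: Small porcelain cup, 66 mm across the mouth, 50 mm high. Origin: centre of its underside. Bystander.
Not all that is in view belongs to the job. What is shaped like the marker but green is not meant.

How it is judged:
By the outcome, as a careful person would: the job done as asked, in the order asked, and still so for the second after the job is handed in, with the robot touching nothing.
It also fails if it takes over 62 s, if anything falls off the work surface, if the arm or the gripper's body presses on something with over 40 N, if the wrist force passes 120 N, or if a joint passes its speed limit or range.

## Working session

There is one attempt and no reset: what is moved stays moved. The work goes in short steps, Python scripts to look and compute and a shell command to move; the robot and the scene stay as the last step left them, time stands still between calls to the robot, and variables do not carry over. Pictures are saved under pics/ and viewed, about 8 in all and at most 12, crops included, and the job is handed in when it is done.

```bash
ls; mkdir -p pics; python3 - <<'E'
from rig import *
import cv2,numpy as np
for n in("top","side"):
    d=get_image(n); cv2.imwrite(f"pics/{n}1.png",d["frame"][...,::-1])
    print(n,[ (k,np.round(v,4).tolist() if not isinstance(v,str) else v) for k,v in d.items() if k!="frame"])
print(observe())
E
```

```text
pics
top [('fov_y', 52.977), ('cx', 282.1614), ('cy', 208.3572), ('world_to_cam', [[0.0291, -0.9992, -0.0269, -0.0051], [0.9853, 0.0241, 0.1693, -0.4578], [-0.1685, -0.0314, 0.9852, -0.8258], [0.0, 0.0, 0.0, 1.0]])]
side [('fov_y', 54.3814), ('cx', 278.2268), ('cy', 212.6415), ('world_to_cam', [[0.9625, -0.2708, 0.0136, -0.4445], [0.1787, 0.6715, 0.7191, -0.123], [-0.2039, -0.6898, 0.6947, -0.7864], [0.0, 0.0, 0.0, 1.0]])]
{'time_s': 0.1, 'q': array([-8.02858364e+01,  2.18373114e+01,  7.43802666e+01,  6.08237864e-04,
        8.38569073e+01, -1.23356211e+01]), 'qvel': array([ 0.00596392, -0.0793699 , -0.17755086, -0.08556296,  0.10502257,
       -0.01535501]), 'joint_efforts': array([ 5.98235856e-03, -4.49219263e+01, -2.31655741e+01, -6.23730443e-05,
        3.62489089e-03,  1.95136408e-05]), 'position': array([ 0.20643604, -0.50952407,  0.24477265]), 'tool_rot': array([[ 3.75410896e-01, -9.26858466e-01, -2.08951876e-04],
       [-9.26857622e-01, -3.75410844e-01,  1.28315517e-03],
       [-1.26774603e-03, -2.88041792e-04, -9.99999155e-01]]), 'ft_force': array([-0.50323754, -0.38764165, -0.79866748]), 'wrist_torque': array([-0.00886492, -0.06296646,  0.0368492 ]), 'grip_width': 0.08512671176826633}
```

View pics/top1.png

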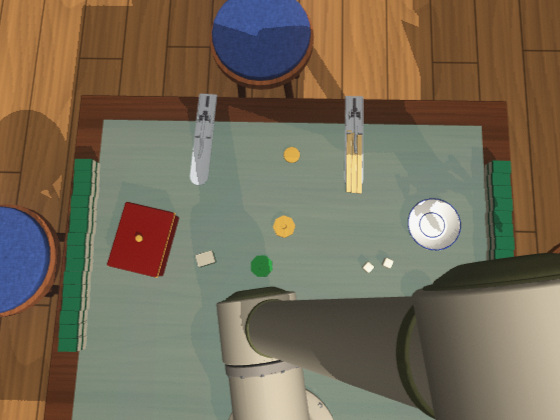

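View pics/side1.png

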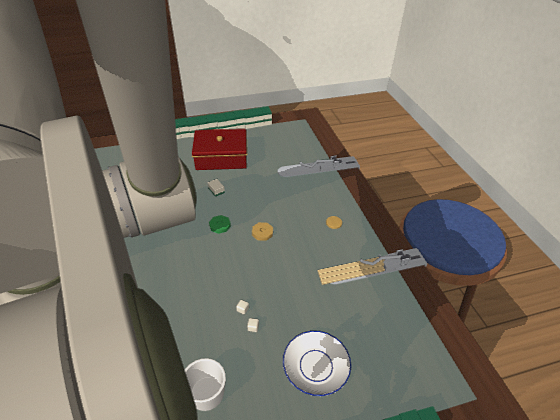

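Candidates: brass octagon with a dish at top (284,226) / side (262,231); plain round brass disc at top (292,155) / side (334,222), which is the dealer disc; green octagon at top (261,266) / side (220,224), not meant. I choose (284,226). The empty clip is at top (203,140), and the other clip at (354,140) holds the sticks. I'll check both choices in one close crop montage.

```bash
cat > h.py <<'E'
from rig import *
import cv2,numpy as np
def proj(d,P):
    P=np.atleast_2d(P); c=(d["world_to_cam"]@np.c_[P,np.ones(len(P))].T).T
    f=210/np.tan(np.radians(d["fov_y"]/2))
    return np.c_[d["cx"]-f*c[:,0]/c[:,2], d["cy"]+f*c[:,1]/c[:,2]]
def ray(d,u,v):
    f=210/np.tan(np.radians(d["fov_y"]/2)); M=np.array(d["world_to_cam"]); R=M[:3,:3]
    return -R.T@M[:3,3], R.T@np.array([(u-d["cx"])/f,-(v-d["cy"])/f,-1])
def onz(d,u,v,z):
    o,r=ray(d,u,v); return o+r*(z-o[2])/r[2]
def tri(*obs):
    A=np.zeros((3,3));b=np.zeros(3)
    for d,u,v in obs:
        o,r=ray(d,u,v); r=r/np.linalg.norm(r); P=np.eye(3)-np.outer(r,r); A+=P;b+=P@o
    return np.linalg.solve(A,b)
E
python3 - <<'E'
from h import *
t=get_image("top");s=get_image("side")
def crop(d,x,y,w,h,k): return cv2.resize(d["frame"][y:y+h,x:x+w,::-1],None,fx=k,fy=k,interpolation=cv2.INTER_CUBIC)
c=np.zeros((600,800,3),np.uint8)
a=crop(t,180,88,50,100,6);c[:600,:300]=a
b=crop(s,270,145,100,40,5);c[:200,300:800]=b
m=crop(t,264,206,40,40,6);c[200:440,300:540]=m
m=crop(s,242,211,40,40,6);c[200:440,540:780]=m
cv2.imwrite("pics/m1.png",c)
for z in(0,.01):print(z,onz(t,284,226,z),onz(s,262,231,z),onz(t,292,155,z))
print("tip",tri((t,198.5,184),(s,278,171)),"end",tri((t,207.5,95),(s,357,162)))
# brass segmentation
for d in(t,s):
    f=d["frame"].astype(int);k=((f[...,0]-f[...,2]>90)&(f[...,1]-f[...,2]>50)).astype(np.uint8)
    n,l,st,ce=cv2.connectedComponentsWithStats(k)
    for i in range(1,n):
        if 150<st[i,4]<1500: print(st[i],ce[i],onz(d,*ce[i],.009))
E
```

```text
0 [0.42638381 0.00334315 0.        ] [0.42832371 0.01019645 0.        ] [ 0.58358307 -0.0097505   0.        ]
0.01 [0.42509992 0.0030806  0.01      ] [0.42615682 0.00098305 0.01      ] [ 0.58053485 -0.0098661   0.01      ]
tip [0.51306313 0.18990614 0.00952195] end [7.23046191e-01 1.84292078e-01 6.45122506e-04]
[313   0  12  57 424] [318.15330189  23.92688679] [ 0.89350824 -0.06192657  0.009     ]
[ 323    0   18   87 1063] [333.40075259  39.46378175] [ 0.85515599 -0.09708683  0.009     ]
[ 388    0   32  100 1276] [403.29153605  56.080721  ] [ 0.81645056 -0.25393613  0.009     ]
[ 33  44   8  67 175] [36.97142857 77.73142857] [0.75154163 0.57650122 0.009     ]
[ 57  96  14  44 235] [ 64.02978723 118.39148936] [0.65514861 0.5022708  0.009     ]
[284 147  16  16 195] [291.30769231 154.41538462] [ 0.58212423 -0.00831926  0.009     ]
[347 154  14  39 431] [353.73085847 172.75638051] [ 0.54410063 -0.14323464  0.009     ]
[273 216  22  22 356] [283.73314607 226.09550562] [0.42501107 0.00366383 0.009     ]
[  2 400  16  20 228] [ 10.0877193  409.49122807] [0.04243548 0.53930054 0.009     ]
[ 18 401  18  19 297] [ 26.88552189 410.01346801] [0.04271228 0.50513348 0.009     ]
[252 223  21  17 267] [261.76404494 230.71535581] [0.42609168 0.00284111 0.009     ]
```

View pics/m1.png

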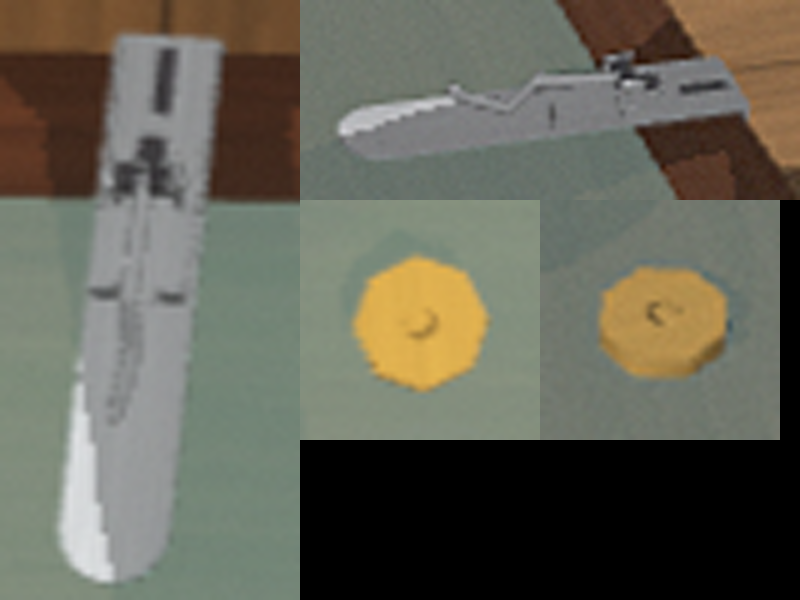

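The crop shows a brass octagon with a dish, so the choice holds. The clip outline, finger and two tabs are clear in both views. Next I'll fit the clip pose and carriage setting from these pixels.

```bash
python3 - <<'E'
from h import *
from scipy.optimize import least_squares
t=get_image("top");s=get_image("side")
a=np.linspace(np.pi/2,3*np.pi/2,61)
out=np.r_[[[.108,-.02]],[[.108,.02]],np.c_[-.08+.02*np.cos(a),.02*np.sin(a)]]
def W(p,L):
    x,y,z,w=p[:4];L=np.atleast_2d(L);c,sn=np.cos(w),np.sin(w)
    return np.c_[x+c*L[:,0]-sn*L[:,1],y+sn*L[:,0]+c*L[:,1],z+L[:,2]]
def res(p):
    O=W(p,np.c_[out,np.full(len(out),.003)]);T=proj(t,O);S=proj(s,O);r=[]
    r+=list(T[1]-[198.8,93.8])+list(T[0]-[217,94.7])+list(S[1]-[352.6,156.4])+list(S[0]-[359.6,166])
    r+=[T[2:,1].max()-185,T[2:,0].min()-189.7,T[2:,0].max()-207.7,S[2:,0].min()-277.8]
    c=p[4]
    r+=list(proj(t,W(p,[.022+c,.0125,.015]))[0]-[197.2,136.8])+list(proj(t,W(p,[.022+c,-.0125,.015]))[0]-[208.5,137.5])
    r+=list(proj(s,W(p,[c,0,.005]))[0]-[312,167])
    return np.array(r)
q=least_squares(res,[.61,.18,.0,.0,0],loss="soft_l1")
print(q.x,np.degrees(q.x[3]));print(np.round(q.fun if 0 else res(q.x),1))
for p in ("front",-.076),("seat",0):print(p,W(q.x,[p[1],0,.003]))
E
```

```text
[ 0.61207996  0.18679315  0.00287292 -0.04400647 -0.01845045] -2.5213850246704497
[ 0.6 -0.3  0.  -0.2  0.1  0.5 -1.3  0.  -0.9  0.5  0.7 -1.1 -0.7 -0.6
 -0.6 -0.6 -3.6  0.1]
('front', -0.076) [[0.53615354 0.19013657 0.00587292]]
('seat', 0) [[0.61207996 0.18679315 0.00587292]]
```

```bash
python3 -m crank '[0,0,0,0.018,0.042,-0.005,100, 0,0,0,0.018,0.042,-0.005,100, 0,0,0,0.018,0.042,-0.005,100, 0,0,0,0.018,0.042,-0.005,100, 0,0,0,0.018,0.042,-0.005,100, 0,0,0,0.018,0.042,-0.005,100, 0,0,0,0.018,0.042,-0.005,100, 0,0,0,0.018,0.042,-0.005,100, 0,0,0,0.018,0.042,-0.005,100, 0,0,0,0.018,0.042,-0.005,100, 0,0,0,0.018,0.042,-0.005,100, 0,0,0,0.018,0.042,-0.005,100, 0,0,0,0.003,0.009,-0.01,100, 0,0,0,0,0,0,100]' 40
python3 - <<'E'
from h import *
w=get_image("wrist");print(observe()["position"])
print("pred",proj(w,[.4255,.0033,.01]))
f=w["frame"].astype(int);k=((f[...,0]-f[...,2]>90)&(f[...,1]-f[...,2]>50)).astype(np.uint8)
n,l,st,ce=cv2.connectedComponentsWithStats(k)
for i in range(1,n):
    if st[i,4]>300: print(st[i],ce[i],onz(w,*ce[i],.009))
cv2.imwrite("pics/w1.png",w["frame"][...,::-1])
E
```

```text
time_s: 1.7
position: [0.425, 0.0045, 0.1743]
tool_rot: [[0.378, -0.926, -0.002], [-0.926, -0.378, 0.001], [-0.001, 0.002, -1.0]]
ft_force: [-0.0, 0.5, 0.4]
grip_width: 0.0855
[0.42510831 0.00330759 0.17493451]
pred [[280.05651784 192.97292317]]
[352   0  49  25 943] [375.29056204  10.18981972] [ 0.57675076 -0.00847398  0.009     ]
[ 251  163   54   54 2254] [277.76974268 189.57054126] [0.42723893 0.00606576 0.009     ]
```

View pics/w1.png

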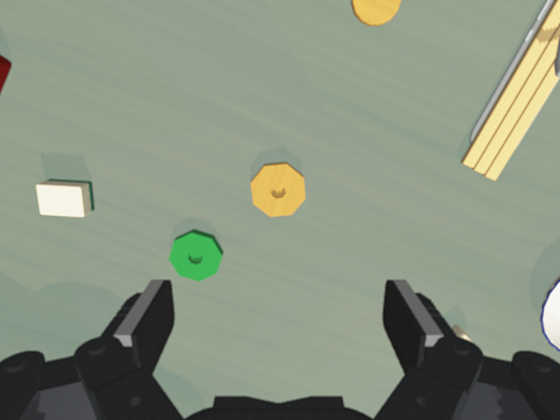

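The wrist view shows the marker at (278,190), the green octagon at (196,256), and nothing between the jaws' path. I'll fit the octagon's centre and angle.

```bash
cat > fit.py <<'E'
from h import *
from scipy.optimize import least_squares
def octfit(w,z,guess=None):
    f=w["frame"].astype(int);k=((f[...,0]-f[...,2]>90)&(f[...,1]-f[...,2]>50)).astype(np.uint8)
    n,l,st,ce=cv2.connectedComponentsWithStats(k)
    j=[i for i in range(1,n) if st[i,4]>300]; g=proj(w,guess)[0]; i=min(j,key=lambda i:np.hypot(*(ce[i]-g)))
    c=max(cv2.findContours((l==i).astype(np.uint8),cv2.RETR_EXTERNAL,cv2.CHAIN_APPROX_NONE)[0],key=len)[:,0]
    P=np.array([onz(w,*u,z)[:2] for u in c])
    def r(p):
        th=p[2]+np.arange(8)*np.pi/4; return ((P-p[:2])@np.c_[np.cos(th),np.sin(th)].T).max(1)-p[3]
    best=min((least_squares(r,[*P.mean(0),a,.022],loss="soft_l1",f_scale=.001) for a in np.radians([0,15,30])),key=lambda q:q.cost)
    return best.x[:2],np.degrees(best.x[2])%45,best.x[3],best.cost**.5
E
python3 - <<'E'
from fit import *
print(octfit(get_image("wrist"),.01,[.4255,.0033,.01]),octfit(get_image("top"),.008,[.4255,.0033,.01]))
o=observe();print(o["position"],np.degrees(np.arctan2(o["tool_rot"][1,0],o["tool_rot"][0,0])))
E
```

```text
(array([0.42708515, 0.00604859]), np.float64(28.150497741983532), np.float64(0.021595216555073817), np.float64(0.0022050917664396745)) (array([ 0.55694759, -0.24592273]), np.float64(0.5922239782419311), np.float64(0.10432952118324017), np.float64(0.04563850312847221))
[0.42530694 0.00217425 0.17554806] -68.0291559317669
```

```bash
python3 -m crank '[0,0,0.054,0.0005,0.001,-0.03,80, 0,0,0.054,0,0,-0.035,80, 0,0,0,0,0,-0.03,80, 0,0,0,0,0,0,80, 0,0,0,0,0,0,80]'
python3 - <<'E'
from fit import *
w=get_image("wrist");print(octfit(w,.01,[.426,.0045,.01]))
P=np.mean([observe()["position"] for _ in range(20)],0)
o=observe();print(P,o["position"],np.degrees(np.arctan2(o["tool_rot"][1,0],o["tool_rot"][0,0])))
# centre between jaws in image: TCP projection
print(proj(w,[P-[0,0,.01]]))
cv2.imwrite("pics/w2.png",w["frame"][...,::-1])
E
```

```text
time_s: 2.35
position: [0.4263, 0.0032, 0.0812]
tool_rot: [[0.471, -0.882, 0.0], [-0.882, -0.471, -0.0], [0.0, -0.0, -1.0]]
ft_force: [0.4, -0.6, 0.6]
grip_width: 0.0682
(array([0.42721567, 0.00628315]), np.float64(28.41024118564121), np.float64(0.021735921229043973), np.float64(0.002088418117250421))
[0.42663467 0.00334083 0.08166717] [0.42663467 0.00334083 0.08166717] -61.848879535664544
[[278.43569299 288.55208116]]
```

View pics/w2.png

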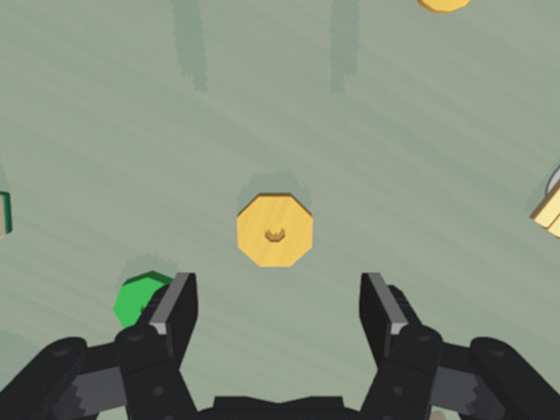

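```bash
python3 -m crank '[0,0,0,0.0005,0.0015,-0.03,75, 0,0,0,0,0.0005,-0.025,70, 0,0,0,0,0,-0.009,70, 0,0,0,0,0,0,70, 0,0,0,0,0,0,45, 0,0,0,0,0,0,45, 0,0,0,0,0,0,45, 0,0,0,0,0,0,45, 0,0,0,0,0,0,45]' 40; python3 -m crank '[0,0,0,0,0,0,45]'
```

```text
time_s: 3.3
position: [0.4272, 0.006, 0.0179]
tool_rot: [[0.473, -0.881, 0.003], [-0.881, -0.473, -0.001], [0.002, -0.002, -1.0]]
ft_force: [-0.5, -0.4, 4.6]
grip_width: 0.0423
time_s: 3.4
position: [0.4272, 0.006, 0.0179]
tool_rot: [[0.473, -0.881, 0.003], [-0.881, -0.473, -0.001], [0.002, -0.002, -1.0]]
ft_force: [-0.9, -1.1, 4.6]
grip_width: 0.0424
```

```bash
python3 -m crank '[0,0,0,0,0,0,20, 0,0,0,0,0,0.001,20, 0,0,0,0,0,0.001,20, 0,0,0,0,0,0,20]' 40;python3 -m crank '[0,0,0,0,0,0.02,20, 0,0,0,0,0,0.03,20, 0,0,0,0,0,0.04,20, 0,0,0,0,0,0,20, 0,0,0,0,0,0,20]' 
python3 - <<'E'
from fit import *
w=get_image("wrist");P=np.mean([observe()["position"] for _ in range(1)],0);print(P)
cv2.imwrite("pics/w3.png",w["frame"][...,::-1])
E
```

```text
time_s: 3.8
position: [0.4267, 0.0062, 0.0188]
tool_rot: [[0.473, -0.881, 0.001], [-0.881, -0.473, -0.0], [0.001, -0.001, -1.0]]
ft_force: [0.4, 0.3, -1.2]
grip_width: 0.0424
time_s: 4.3
position: [0.4265, 0.0063, 0.1086]
tool_rot: [[0.473, -0.881, 0.001], [-0.881, -0.473, -0.0], [0.001, -0.001, -1.0]]
ft_force: [-0.6, -0.3, -1.1]
grip_width: 0.0422
[0.42603384 0.0063501  0.10781361]
```

View pics/w3.png

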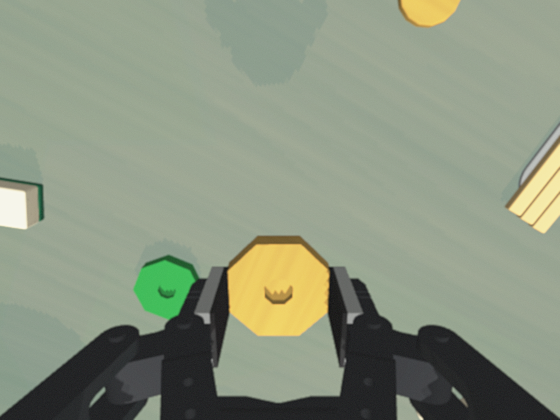

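```bash
python3 - <<'E'
from fit import *
w=get_image("wrist");c,a,r,e=octfit(w,.0995,[.426,.0063,.0995]);o=observe();R=o["tool_rot"];print(c,a,r,(R.T@(np.r_[c,.0995]-o["position"])))
E
python3 -m crank '[0,0,-0.134,0.0155,0.026,0,20, 0,0,-0.134,0.0155,0.026,0,20, 0,0,-0.134,0.0155,0.026,0,20, 0,0,-0.134,0.0155,0.026,0,20, 0,0,0,0.0155,0.026,0,20, 0,0,0,0.0155,0.026,0,20, 0,0,0,0.0155,0.026,0,20, 0,0,0,0,0,-0.03,20, 0,0,0,0,0,-0.02,20, 0,0,0,0,0,0,20, 0,0,0,0,0,0,20]'
python3 - <<'E'
from fit import *
w=get_image("wrist");o=observe();P=o["position"];R=o["tool_rot"];print(P,np.degrees(np.arctan2(R[1,0],R[0,0])))
c,a,r,e=octfit(w,P[2]-.008,[P[0],P[1],P[2]-.008]);print(c,a,r,R.T@(np.r_[c,P[2]-.008]-P))
cv2.imwrite("pics/w4.png",w["frame"][...,::-1]);np.save("w4.npy",w,allow_pickle=True)
p=np.array([.61208,.18679]);u=np.array([np.cos(-.044),np.sin(-.044)]);print([proj(w,[*(p+u*s),.006])[0].round() for s in(-.1,-.076,0,.108)])
E
```

```text
[0.42567406 0.00630524] 28.334565578012104 0.021669519044421895 [2.04856701e-05 1.70133007e-04 7.90322522e-03]
time_s: 5.5
position: [0.5347, 0.1881, 0.0577]
tool_rot: [[-0.043, -0.999, -0.002], [-0.999, 0.043, -0.0], [0.0, 0.002, -1.0]]
ft_force: [1.1, -0.0, -0.8]
grip_width: 0.042
[0.5351717  0.18814113 0.05852953] -92.48800124527394
[0.53492824 0.18846754] 41.76946927322934 0.02136841804404971 [-0.00031538  0.00025739  0.00800001]
[array([275., 286.]), array([275., 246.]), array([274.,  98.]), array([ 273., -201.])]
```

View pics/w4.png

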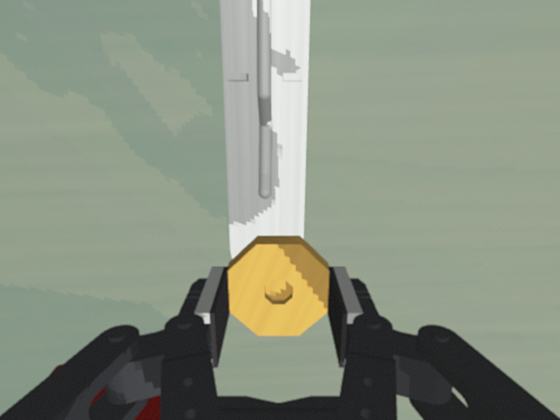

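The marker sits square in the jaws. The plate lies ahead with the finger at u=265, the lip end at (265,195), the bend (tip) near (265,123), and the tabs' feet at (238,79) and (291,80). Next I'll measure the plate's axis from its edges.

```bash
python3 - <<'E'
from fit import *
w=np.load("w4.npy",allow_pickle=True).item();f=w["frame"].astype(int)
L=[];Rr=[]
for v in range(5,230,5):
    m=(f[v,:,1]-f[v,:,0]<6)&(f[v,:,2]-f[v,:,0]<14); i=np.where(m[200:330])[0]+200
    # longest extents
    L.append((i.min()-.0,v));Rr.append((i.max()+1.,v))
L=np.array(L);Rr=np.array(Rr)
print(L[::6].tolist(),Rr[::6].tolist())
for z in(.003,.005,.007,.009):
    a=np.array([onz(w,*p,z)[:2] for p in L]);b=np.array([onz(w,*p,z)[:2] for p in Rr])
    def line(p):
        k=np.polyfit(p[:,0],p[:,1],1)
        for _ in range(3):
            r=p[:,1]-np.polyval(k,p[:,0]); g=abs(r)<max(2*np.median(abs(r)),3e-4); k=np.polyfit(p[g,0],p[g,1],1)
        return k
    ka,kb=line(a),line(b);km=(ka+kb)/2
    print(z,"yaw L,R",np.degrees(np.arctan([ka[0],kb[0]])),"width@.56,.62",[np.polyval(ka-kb,x) for x in(.56,.62)],"mid y@.535,.56,.6",[np.polyval(km,x).round(4) for x in(.535,.56,.6)])
    print("   tabs x",onz(w,238,78,z)[:2],onz(w,291,79,z)[:2],"tip",onz(w,265,124,z)[:2],"lipend(z+.016)",onz(w,265,197,z+.018)[:2])
E
```

```text
[[221.0, 5.0], [222.0, 35.0], [223.0, 65.0], [224.0, 95.0], [226.0, 125.0], [227.0, 155.0], [228.0, 185.0], [229.0, 215.0]] [[310.0, 5.0], [309.0, 35.0], [308.0, 65.0], [307.0, 95.0], [307.0, 125.0], [306.0, 155.0], [305.0, 185.0], [304.0, 215.0]]
0.003 yaw L,R [-2.65854203 -2.71418384] width@.56,.62 [np.float64(0.03963399558241418), np.float64(0.039692391828704654)] mid y@.535,.56,.6 [np.float64(0.1944), np.float64(0.1933), np.float64(0.1914)]
   tabs x [0.62172975 0.20348128] [0.62019757 0.17854442] tip [0.60004698 0.19193031] lipend(z+.016) [0.56809664 0.19306297]
0.005 yaw L,R [-2.65854203 -2.7226768 ] width@.56,.62 [np.float64(0.0391862627404554), np.float64(0.03925357284364051)] mid y@.535,.56,.6 [np.float64(0.1944), np.float64(0.1932), np.float64(0.1913)]
   tabs x [0.62165795 0.20327655] [0.62014255 0.1786128 ] tip [0.60021267 0.19185209] lipend(z+.016) [0.56866864 0.19296243]
0.007 yaw L,R [-2.65854203 -2.7226768 ] width@.56,.62 [np.float64(0.03875164021840988), np.float64(0.03881895032159508)] mid y@.535,.56,.6 [np.float64(0.1943), np.float64(0.1931), np.float64(0.1913)]
   tabs x [0.62158616 0.20307181] [0.62008754 0.17868119] tip [0.60037835 0.19177386] lipend(z+.016) [0.56924064 0.19286189]
0.009 yaw L,R [-2.65854203 -2.7226768 ] width@.56,.62 [np.float64(0.03831701769636398), np.float64(0.03838432779954918)] mid y@.535,.56,.6 [np.float64(0.1942), np.float64(0.1931), np.float64(0.1912)]
   tabs x [0.62151436 0.20286707] [0.62003252 0.17874957] tip [0.60054403 0.19169564] lipend(z+.016) [0.56981264 0.19276135]
```

```bash
python3 -m crank '[0,0,-0.003,0,0.003,-0.013,20, 0,0,0,0,0.0028,-0.01,20, 0,0,0,0,0,-0.005,20, 0,0,0,0,0,0,20, 0,0,0,0,0,0,20]'
python3 - <<'E'
from fit import *
w=get_image("wrist");o=observe();P=o["position"];print(P);f=w["frame"].astype(int)
c,a,r,e=octfit(w,P[2]-.008,[P[0],P[1],P[2]-.008]);print(c,a,r)
for z in (.003,.006):
    E=[]
    for v in range(5,180,25):
        m=(f[v,:,1]-f[v,:,0]<6)&(f[v,:,2]-f[v,:,0]<14); i=np.where(m[180:350])[0]+180
        p,q=onz(w,i.min(),v,z),onz(w,i.max()+1,v,z); mid=(p+q)/2
        E.append([mid[0].round(4),mid[1].round(4),(p-q)[1].round(4),(mid[1]-np.tan(np.radians(2.69))*(c[0]-mid[0])).round(4)])
    print(z,E)
cv2.imwrite("pics/w5.png",w["frame"][...,::-1])
E
```

```text
time_s: 6.05
position: [0.535, 0.194, 0.0304]
tool_rot: [[-0.046, -0.999, 0.0], [-0.999, 0.046, 0.0], [-0.0, -0.0, -1.0]]
ft_force: [0.2, 1.1, -0.9]
grip_width: 0.0423
[0.53511927 0.19401592 0.0305405 ]
[0.53488277 0.19440548] 41.59604421422059 0.021470057338185376
0.003 [[np.float64(0.6464), np.float64(0.1892), np.float64(0.0394), np.float64(0.1944)], [np.float64(0.6378), np.float64(0.1896), np.float64(0.0394), np.float64(0.1944)], [np.float64(0.6289), np.float64(0.1902), np.float64(0.0397), np.float64(0.1946)], [np.float64(0.6197), np.float64(0.1906), np.float64(0.0397), np.float64(0.1946)], [np.float64(0.61), np.float64(0.1911), np.float64(0.0397), np.float64(0.1946)], [np.float64(0.6), np.float64(0.1915), np.float64(0.0397), np.float64(0.1946)], [np.float64(0.5895), np.float64(0.1918), np.float64(0.0393), np.float64(0.1944)]]
0.006 [[np.float64(0.6458), np.float64(0.1892), np.float64(0.0386), np.float64(0.1944)], [np.float64(0.6374), np.float64(0.1896), np.float64(0.0386), np.float64(0.1944)], [np.float64(0.6287), np.float64(0.1902), np.float64(0.039), np.float64(0.1946)], [np.float64(0.6196), np.float64(0.1906), np.float64(0.039), np.float64(0.1946)], [np.float64(0.6101), np.float64(0.191), np.float64(0.039), np.float64(0.1946)], [np.float64(0.6003), np.float64(0.1915), np.float64(0.039), np.float64(0.1946)], [np.float64(0.59), np.float64(0.1918), np.float64(0.0385), np.float64(0.1944)]]
```

View pics/w5.png

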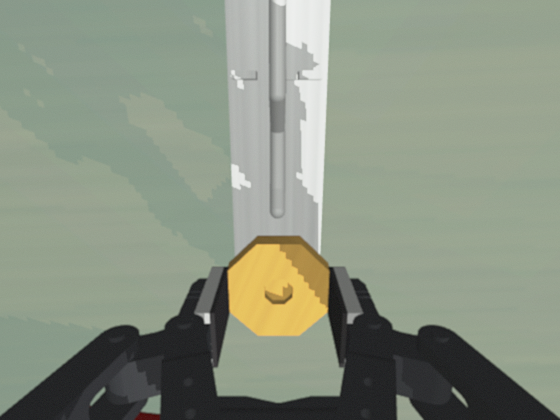

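Centred on the axis to 0.2 mm: marker at y .1944, axis at .1945. The lip end at (278,215) is clear of the marker. Now I lower it gently to contact.

```bash
python3 -m crank '[0,0,0.005,0,0,-0.003,20, 0,0,0,0,0,-0.002,20, 0,0,0,0,0,0,20]';for i in 1 2 ; do python3 -m crank '[0,0,0,0,0,-0.001,20, 0,0,0,0,0,-0.0,20]'|egrep 'pos|force'; done
```

```text
time_s: 6.4
position: [0.5348, 0.194, 0.0251]
tool_rot: [[-0.041, -0.999, -0.0], [-0.999, 0.041, -0.0], [0.0, 0.0, -1.0]]
ft_force: [0.5, -0.5, -0.7]
grip_width: 0.0421
position: [0.5349, 0.194, 0.0243]
ft_force: [-0.3, 0.5, -1.1]
position: [0.5349, 0.194, 0.0233]
ft_force: [0.5, -0.7, -1.6]
```

```bash
for i in 1; do python3 -m crank '[0,0,0,0,0,-0.001,20, 0,0,0,0,0,-0.0,20]'|egrep 'pos|force'; done; python3 -m crank '[0,0,0,0,0,-0.0005,20, 0,0,0,0,0,-0.0,20]'|egrep 'pos|force'; python3 -m crank '[0,0,0,0,0,-0.0005,20, 0,0,0,0,0,-0.0,20]'|egrep 'pos|force'
```

```text
position: [0.5349, 0.194, 0.0222]
ft_force: [0.1, -0.2, -1.2]
position: [0.5349, 0.194, 0.0218]
ft_force: [0.5, -0.4, -1.1]
position: [0.5349, 0.194, 0.0213]
ft_force: [0.3, -0.3, -0.8]
```

```bash
for c in 1; do python3 -m crank '[0,0,0,0,0,-0.0005,20, 0,0,0,0,0,-0.0,20]'|egrep 'pos|force'; done;  python3 -m crank '[0,0,0,0,0,-0.0005,20, 0,0,0,0,0,-0.0,20]'|egrep 'pos|force';python3 -m crank '[0,0,0,0,0,-0.0005,20, 0,0,0,0,0,-0.0,20]'|egrep 'pos|force'
```

```text
position: [0.535, 0.194, 0.021]
ft_force: [-0.3, -0.3, 1.5]
position: [0.535, 0.194, 0.0209]
ft_force: [-2.6, -0.5, 7.1]
position: [0.535, 0.1941, 0.0209]
ft_force: [-3.9, -0.8, 10.9]
```

```bash
python3 -m crank '[0,0,0,0,0,0.0008,20, 0,0,0,0,0,0,20, 0,0,0,0,0,0,20]'|egrep 'pos|force|width'; python3 -m crank '[0,0,0,0.002,-0.0001,0,20, 0,0,0,0.002,-0.0001,0,20, 0,0,0,0.002,-0.0001,0,20, 0,0,0,0.002,-0.0001,0,20, 0,0,0,0.002,-0.0001,0,20, 0,0,0,0.002,-0.0001,0,20, 0,0,0,0.002,-0.0001,0,20, 0,0,0,0.002,-0.0001,0,20, 0,0,0,0.002,-0.0001,0,20, 0,0,0,0,0,0,20]'
```

```text
position: [0.535, 0.1941, 0.0209]
ft_force: [-1.8, -0.7, 5.6]
grip_width: 0.0423
time_s: 9.3
position: [0.5528, 0.1933, 0.0209]
tool_rot: [[-0.041, -0.999, -0.0], [-0.999, 0.041, 0.0], [-0.0, 0.0, -1.0]]
ft_force: [-3.3, 0.3, 6.7]
grip_width: 0.0423
```

```bash
python3 -m crank '[0,0,0,0.0015,-0.0001,0.0003,20, 0,0,0,0.0015,-0.0001,0,20, 0,0,0,0.0015,-0.0001,0,20, 0,0,0,0.0015,0,0,20, 0,0,0,0.0015,-0.0001,0,20, 0,0,0,0,0,0,20]'|egrep 'pos|force|width'; python3 -m crank '[0,0,0,0.0015,-0.0001,0,20, 0,0,0,0.0015,-0.0001,0,20, 0,0,0,0.0015,-0.0001,0,20, 0,0,0,0.0015,0,0,20, 0,0,0,0.0015,-0.0001,0,20, 0,0,0,0,0,0,20]'|egrep 'pos|force|width'
```

```text
position: [0.5594, 0.1928, 0.0209]
ft_force: [-7.9, 0.4, 8.4]
grip_width: 0.0424
position: [0.5666, 0.1925, 0.0209]
ft_force: [-8.7, 1.0, 8.0]
grip_width: 0.0421
```

```bash
python3 -m crank '[0,0,0,0.0015,-0.0001,0,20, 0,0,0,0.0015,-0.0001,0,20, 0,0,0,0.0015,-0.0001,0,20, 0,0,0,0.0015,0,0,20, 0,0,0,0.0015,-0.0001,0,20, 0,0,0,0,0,0,20]'|egrep 'pos|force|width'; python3 -m crank '[0,0,0,0.0015,-0.0001,0,20, 0,0,0,0.0015,-0.0001,0,20, 0,0,0,0.0015,-0.0001,0,20, 0,0,0,0,0,0,20]'|egrep 'pos|force|width'
```

```text
position: [0.5737, 0.1921, 0.0209]
ft_force: [-9.2, 0.4, 10.3]
grip_width: 0.0421
position: [0.5785, 0.1918, 0.0209]
ft_force: [-6.4, 0.6, 7.5]
grip_width: 0.0419
```

```bash
python3 -m crank '[0,0,0,0.0015,-0.0001,0.0003,20, 0,0,0,0.0015,-0.0001,0,20, 0,0,0,0.0015,-0.0001,0,20, 0,0,0,0.0015,0,0,20, 0,0,0,0.0015,-0.0001,0,20, 0,0,0,0.0015,-0.0001,0,20, 0,0,0,0,0,0,20]'|egrep 'pos|force|width'; python3 - <<'E'
from h import *
w=get_image("wrist");s=get_image("side")
a=w["frame"][...,::-1];b=cv2.resize(s["frame"][140:185,275:365,::-1],(560,280),interpolation=cv2.INTER_CUBIC)
cv2.imwrite("pics/m6.png",np.vstack([a[60:370],b]))
E
```

```text
position: [0.5886, 0.1912, 0.0209]
ft_force: [-5.0, -0.5, 3.1]
grip_width: 0.0427
```

View pics/m6.png

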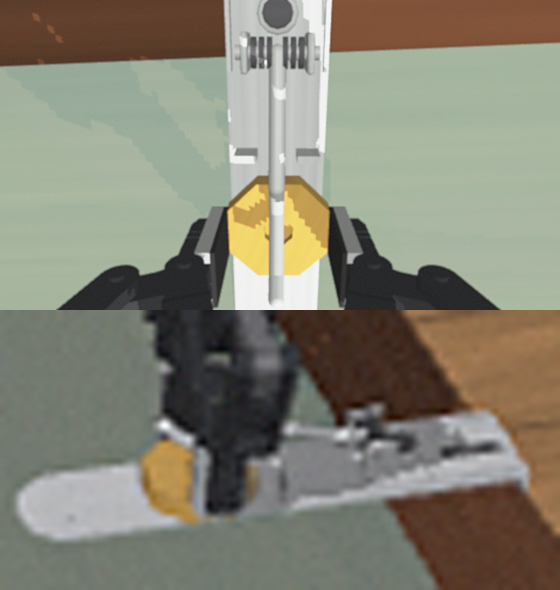

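The wrist view shows the finger riding on the rim on the centre line: bend at (278,200), dish at (278,237), tabs' feet at row 155 and marker front at about row 178. That leaves roughly 10–14 mm to go, in small steps while reading force.

```bash
for i in 1; do python3 -m crank '[0,0,0,0.001,0,0,20, 0,0,0,0.001,-0.0001,0,20, 0,0,0,0.001,0,0,20, 0,0,0,0.001,-0.0001,0,20, 0,0,0,0,0,0,20]'|egrep 'pos|force'; done; python3 -m crank '[0,0,0,0.001,0,0,20, 0,0,0,0,0,0,20]'|egrep 'pos|force';python3 -m crank '[0,0,0,0.001,-0.0001,0,20, 0,0,0,0,0,0,20]'|egrep 'pos|force'
```

```text
position: [0.5939, 0.1909, 0.0211]
ft_force: [1.7, 0.2, -4.2]
position: [0.5944, 0.1909, 0.0211]
ft_force: [2.4, 0.4, -3.0]
position: [0.5949, 0.1908, 0.0211]
ft_force: [0.0, -0.1, -3.8]
```

```bash
python3 -m crank '[0,0,0,0.0007,0,0,20, 0,0,0,0,0,0,20]'|egrep 'pos|force';python3 -m crank '[0,0,0,0.0007,-0.0001,0,20, 0,0,0,0,0,0,20]'|egrep 'pos|force'; python3 -m crank '[0,0,0,0.0007,0,0,20, 0,0,0,0,0,0,20]'|egrep 'pos|force'
```

```text
position: [0.5955, 0.1908, 0.0211]
ft_force: [1.4, -0.3, -3.8]
position: [0.5969, 0.1907, 0.0214]
ft_force: [1.8, 1.0, -3.3]
position: [0.5973, 0.1907, 0.0213]
ft_force: [2.3, 0.9, -3.1]
```

```bash
python3 -m crank '[0,0,0,0.0005,0,-0.0004,20, 0,0,0,0,0,0,20]'|egrep 'pos|force';python3 -m crank '[0,0,0,0.0005,-0.0001,0,20, 0,0,0,0,0,0,20]'|egrep 'pos|force'; python3 - <<'E'
from h import *
w=get_image("wrist");s=get_image("side")
a=cv2.resize(w["frame"][130:370,180:380,::-1],None,fx=2.5,fy=2.5,interpolation=cv2.INTER_CUBIC)
cv2.imwrite("pics/m7.png",a)
E
```

```text
position: [0.5975, 0.1907, 0.021]
ft_force: [-0.7, 0.7, -0.4]
position: [0.5978, 0.1907, 0.021]
ft_force: [-2.0, 0.3, 1.1]
```

View pics/m7.png

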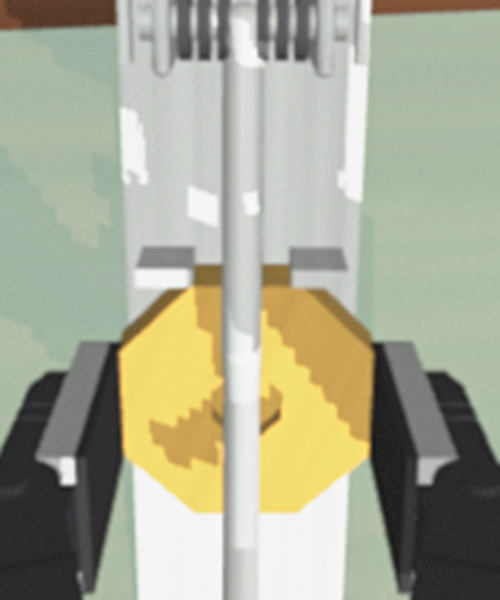

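The marker's front flat is now within about 1 mm of the tabs, and the dish at crop (248,405) lies under the finger's bend. I'll ease on to soft contact with the stop.

```bash
python3 -m crank '[0,0,0,0.0005,0,0,20, 0,0,0,0,0,0,20]'|egrep 'pos|force';python3 -m crank '[0,0,0,0.0005,-0.0001,0,20, 0,0,0,0,0,0,20]'|egrep 'pos|force'; python3 -m crank '[0,0,0,0.0005,0,0,20, 0,0,0,0,0,0,20]'|egrep 'pos|force'
```

```text
position: [0.5984, 0.1907, 0.0209]
ft_force: [-4.6, 0.5, 3.5]
position: [0.5985, 0.1906, 0.0209]
ft_force: [-6.5, 1.3, 4.7]
position: [0.5986, 0.1906, 0.0209]
ft_force: [-8.3, 1.0, 4.8]
```

```bash
python3 -m crank '[0,0,0,-0.0008,0,0.0002,20, 0,0,0,0,0,0,20]' 20|egrep 'pos|force'; python3 -m crank '[0,0,0,0,0,0,52, 0,0,0,0,0,0,54, 0,0,0,0,0,0,57, 0,0,0,0,0,0,62, 0,0,0,0,0,0,75, 0,0,0,0,0,0,80, 0,0,0,0,0,0,80]'|egrep 'time|pos|force|width'; python3 -m crank '[0,0,0,0,0,0.01,80, 0,0,0,0,0,0.02,80, 0,0,0,0,0,0.03,80, 0,0,0,0,0,0.04,80, 0,0,0,0,0,0.04,80, 0,0,0,0,0,0.0,80, 0,0,0,0,0,0,80]';python3 - <<'E'
from h import *
w=get_image("wrist");s=get_image("side");t=get_image("top")
a=cv2.resize(w["frame"][170:370,180:380,::-1],(400,400),interpolation=cv2.INTER_CUBIC)
b=cv2.resize(t["frame"][90:190,180:230,::-1],(200,400),interpolation=cv2.INTER_CUBIC)
c=cv2.resize(s["frame"][150:175,290:350,::-1],(480,200),interpolation=cv2.INTER_CUBIC)
m=np.zeros((600,600,3),np.uint8);m[:400,:400]=a;m[:400,400:]=b;m[400:,:480]=c
cv2.imwrite("pics/m8.png",m);cv2.imwrite("pics/w9.png",w["frame"][...,::-1])
E
```

```text
position: [0.5985, 0.1906, 0.0209]
ft_force: [-3.7, 1.7, 2.9]
time_s: 15.8
position: [0.5988, 0.1905, 0.021]
ft_force: [-0.1, 0.3, -0.5]
grip_width: 0.0681
time_s: 16.5
position: [0.5988, 0.1906, 0.1623]
tool_rot: [[-0.041, -0.999, 0.002], [-0.999, 0.041, 0.0], [-0.0, -0.002, -1.0]]
ft_force: [0.3, 0.2, -0.6]
grip_width: 0.0682
```

View pics/m8.png

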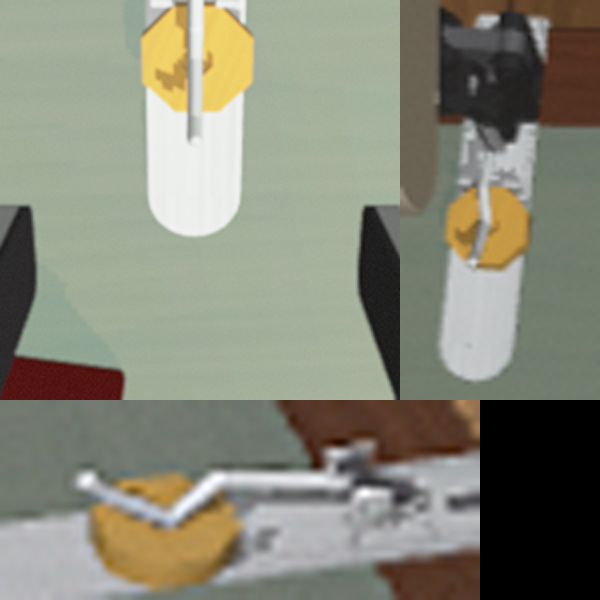

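Released; the tip sits in the middle of the marker in the side view (tip near (170,522) against the ellipse centre (167,515)). To tell dish floor from rim, I'll compare the lip's lift with the bare-plate picture.

```bash
python3 - <<'E'
from h import *
s=get_image("side")
u=np.array([np.cos(-.047),np.sin(-.047)]);T=np.array([.5985,.1906]) # tip
H=T+u*.062
def lip(th,L):
    r=-L; z=L[1]
    x=-(.062+.031); dz=.017+.003-.016 # lip end rel hinge (hinge z .016)
    c,sn=np.cos(th),np.sin(th)
    return [*(H+u*(x*c+dz*sn)),.016+dz*c-x*sn]
for th in(0,.1,.155):print(th,proj(s,lip(th,[0,0]))[0].round(1))
old=cv2.imread("pics/side1.png");new=s["frame"][...,::-1]
k=lambda a:cv2.resize(a[148:180,288:352],(768,384),interpolation=cv2.INTER_CUBIC)
m=np.vstack([k(old)[60:300],k(new)[0:330]]);cv2.imwrite("pics/m10.png",m);print(m.shape)
E
```

```text
Traceback (most recent call last):
TypeError: bad operand type for unary -: 'list'
```

```bash
python3 - <<'E'
from h import *
s=get_image("side")
u=np.array([np.cos(-.047),np.sin(-.047)]);T=np.array([.5985,.1906]);H=T+u*.062
def lip(th):
    x,dz=-.093,.004; c,sn=np.cos(th),np.sin(th)
    return [*(H+u*(x*c+dz*sn)),.016+dz*c-x*sn]
for th in(0,.1,.155):print(th,proj(s,lip(th))[0].round(1))
old=cv2.imread("pics/side1.png");new=s["frame"][...,::-1]
k=lambda a:cv2.resize(a[148:180,288:352],(768,384),interpolation=cv2.INTER_CUBIC)
cv2.imwrite("pics/m10.png",np.vstack([k(old)[60:300],k(new)[0:330]]))
E
```

```text
0 [298.3 163.8]
0.1 [298.8 160.8]
0.155 [299.2 159.1]
```

View pics/m10.png

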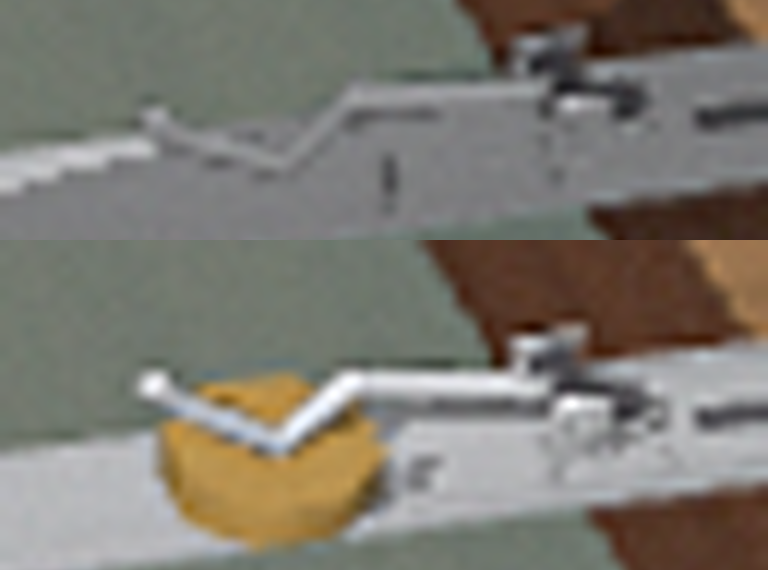

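The lip rose 2.75 px, against 3.0 predicted for the dish floor and 4.7 for the rim, so the tip is in the dish. The robot is well clear, so I'm handing in.

```bash
python3 -c "
from rig import *
print(close_job())"
```

```text
the job is handed in; nothing more can be done
None
```

The wind marker is in the empty clip, dish up, held down by the finger alone. I handed the job in at about 16.6 s, with the gripper open and about 14 cm above the clip.

**What I did:** I gripped the brass octagon by two opposite flats and laid it flat on the bare front of the plate. I then slid it under the finger until it touched the stop, released it and lifted straight up. The wedging push read at most about 9 N, including friction from pressing lightly on the plate, so it ran over the 2–6 N guide. Contact with the stop was about 8 N. Laying it down peaked briefly at about 11 N.

**Last checks:**
- **Finger in the dish:** the finger's lip rose 2.75 px from its bare-plate position. I predicted 3.0 px for the tip on the dish's floor and 4.7 px for the rim, and the side view shows the tip at the marker's middle. I had no direct reading of the finger's angle.
- **Marker at the stop:** it stalled at x = 0.5985 m, which matches where the wrist camera put the tabs.
- **Disagreement:** the first top and side camera fit was 3–4 mm off sideways from the wrist camera. I followed the wrist camera because the grasp agreed with it.
- **Other objects:** I moved nothing else on purpose and felt no unexpected contact, but I didn't re-measure the bystanders' positions.

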